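# Set the welding prop to its third notch and lay the tube on it

### The job

Raise the ratchet prop's column by exactly three clicks, no further, let it down gently until its pawl carries it, and let go. Then lay the steel tube from the wooden cradle gently across the prop's V and the fixed V stand, centred so that it sticks out about evenly at both ends, and leave everything else where it is.

Things in the scene. Friction and masses are not known exactly. Their poses are not given: they have to be found in the camera images.
- rig: Bare steel plate 150 x 360 x 10 mm fixed to the bench; origin at the centre of its underside, z up. On it, 100 mm either side of the middle along its y axis, stand the ratchet prop and the plain V stand, both fixed; which is on the +y side changes. Both V grooves lie on the plate's centre line (its y axis).
- yoke (a point): Centre of the yellow block on top of the prop's column: 44 mm along the rig's x, 24 mm along its y, 22 mm high, axes as the rig's. Grip it across the 24 mm. It rises straight up with the column (about 3 to 6 N weight, 1 N friction; starts fully down, 75 mm travel). On it sits the dark V: groove bottom 12 mm above this point, edges 30 mm above it, 18 mm either side in x.
- mast_top (a point): Top centre of the prop's red mast, 38 x 34 mm outside, open to +x; 22 mm below the yellow block at the start. The 20 mm square toothed column slides in it. On it a blue housing (46 mm wide) with a spring pawl is clamped at a height that changes: the first click comes anywhere from 8 to 32 mm above the start, each further one 10 mm on.
- mast_foot (a point): Middle of the mast's foot. The ratchet's feel: over the last 6 mm before each click the pull grows by 5 to 10 N, then drops back at once: the click. The column can then sink only to that click's height, where the pawl stops it solidly; a lower notch can't be regained. An orange pin behind the housing moves out 4 mm and back. Dropping the column 2 mm or more, or over 25 N, ruins the pawl.
- vrest_bottom (a point): The fixed V stand: middle of its groove's bottom, 203 mm above the bench. Same 90 degree V as the prop's: 24 mm long along the rig's y, edges 18 mm higher and 18 mm either side. The tube's centre line comes to lie 20 mm above the groove bottom. At the third click the prop's V is within 14 mm of this height, so the tube may lie slightly sloped.
- tube_mid (a point): Centre of the steel tube: smooth, round, 28 mm diameter, 280 mm long along this frame's y axis, 0.3 to 0.5 kg. It lies in the cradle's V blocks, its centre 40 mm above the bench; its middle 120 mm is free at both sides, with 18 mm of free height below.
- cradle: Fixed wooden cradle under the tube, 60 x 220 mm, an 8 mm board with V blocks 85 mm either side of its middle along its y axis, 38 mm high; origin at the centre of its underside.
- spraycan_at (a point): Bystander: green spray can, 62 mm diameter, 180 mm tall, this point at half its height; to stay where it is.
- hammer_at (a point): Bystander: hammer lying on the bench; this point on its handle; to stay where it is.
- spanner_at (a point): Bystander: spanner lying on the bench; this point on its handle; to stay where it is.

How it is judged:
On the way:
1. the column stands on its third notch, carried by the pawl, with the gripper clear of it (contact force between pawl_c0 and column_c2 above 0.5 N and contact force between each of the fingers, tube and column below 0.05 N), for 0.2 s.
At the end, for the whole second after the job is handed in: The column stands on exactly its third notch, the third tooth resting on the pawl; the tube lies at rest in both Vs (on the centre line within 6 mm, along it within 0.12 rad) with its middle within 18 mm of the rig's middle (contact force between pawl_c0 and column_c2 above 0.5 N and contact force between tube and column above 0.3 N and contact force between tube and vrest above 0.3 N and angle between the y axis of tube_mid and the y axis of rig, either way round below 0.12 rad and y of tube_mid in the frame of rig between -0.018 and 0.018 m and x of tube_mid in the frame of rig between -0.006 and 0.006 m and linear speed of tube below 0.01 m/s); the robot touches nothing.
It fails at once if the pawl is loaded by the column with more than 25 N (dropped on it or pressed down) (contact force between pawl and column above 25 N).
It fails at once if the column is dropped on the pawl (falls faster than 0.15 m/s) (velocity of joint column below -0.15 m/s).
It fails at once if the tube strikes a V with more than 25 N (contact force between tube and column above 25 N or contact force between tube and vrest above 25 N).
It fails at once if a bystander is shoved more than 20 mm (distance of any of spraycan_at, hammer_at, spanner_at from where it was at the start of the episode above 0.02 m).
It also fails if it takes over 70 s, if anything falls off the work surface, if the arm or the gripper's body presses on something with over 40 N, if the wrist force passes 120 N, or if a joint passes its speed limit or range.

### The arm

A 7-joint arm with a two-finger parallel gripper is mounted at the origin on the work surface. World frame = base frame: x ahead of the robot, y to its left, z up, the work surface at z = 0. Lengths are in m, angles in rad, forces in N, time in s.
With the tool pointing down it reaches from about 0.4 to 0.85 m from the base axis. Payload 4.5 kg.
Tool frame: the origin (TCP) lies between the finger pads; the fingertips stand 8 mm ahead of it and the grasp point (between the pads) lies 11 mm behind it; y points along the fingers, x is the direction in which the jaws open and shut, and the axes are right-handed (so a half turn about y gives the same grasp; the last joint's range is limited). The gripper opens to 88 mm and grips with 3 to 60 N. Pads are 18 mm wide; open, the fingers measure 123 mm over their backs; the gripper's body (75 mm by 187 mm) begins 45 mm behind the grasp point.
Start: joints at [1.356, 0.689, -0.195, 1.565, 0.157, 0.902, -0.215], TCP at [0.154, -0.606, 0.247] pointing down, gripper open.
Joint ranges: [-3.01, 3.01], [-0.46, 2.08], [-1.47, 1.51], [0.13, 2.56], [-1, 4.14], [0.04, 2.09], [-2.66, 2.66]. Speed limits (rad/s): [2.57, 2.57, 3.14, 3.14, 3.14, 3.14, 3.14].

### API

Orientations are given as a rotation vector (axis times angle).
In Python, from bench import get_state, vision, ticket, finder gives the robot as it stands.
- The arm moves only by the tool step_arm, never from a script. Its argument "rows" is a list of rows, each an object of numbers: "x", "y", "z": the shift along the tool's x, y, z in m; "twist": the turn about the tool's y in rad; "gripper": the finger opening in m, from 0 to 0.0881. A call has 1 to 12 rows; each row shifts and turns the commanded pose from where the row before left it, along the tool's axes as they then stand; what a row does not reach is not made up. A row lasts 1/8 s, in which the tool goes at most 62.5 mm and 10.7 degrees, less where a joint would pass 70% of its speed; a pose out of reach is approached as far as the arm can. A call is refused whole if a number of a shift passes 0.0625 or a number of a turn 0.188, either way. A call with a gripper value outside its range is refused whole. The fingers move at their own pace and stop on an object; "squeeze" is the grip in N (left out, the last holds). Time passes only in rows, so rows that do not move let the fingers close. It gives the time, the measured TCP pose, the force and the opening at its end, in the units of the state.
- get_state(): the state, without advancing time (a new reading comes with each control period).
- vision.read_camera(name): name is "scene" or "top" or "wrist"; returns a dict with "image" (420x560x3 uint8, red, green, blue), "mtx" (3x3 intrinsics, pixels), "R" (3x3) and "t" (3): a world point X has camera coordinates R X + t. Camera axes: x right, y down, z forward; pixel columns grow to the right and rows downward; lengths in m; the calibration is good to about 2 mm. A picture is of the moment at which its call begins. There is no depth.
- ticket.finish_job(): hands the job in, once; it reports no verdict.
Trained networks look in the newest picture that a camera, given by its name, has taken for a name from the list of things; names that differ only in an ending like _2 or _b are one class to them, and where a whole thing is asked for, a point or a joint stands for the part that bears it (a point fixed in the world has none). Each returns a list of dicts, best first, with "p" (0 to 1); they miss things now and then, are a little off and sometimes report something else, mostly with a low value. They report only what shows in the picture. A call takes as long as a camera call.
- finder.search_frame(camera, target): "xy" ([column, row] in pixels, amid what is visible of it).
The state is a dict: "time": time; "joint_positions": joint angles; "qvel": joint speeds; "joint_efforts": joint torques, N m; "tool_pos": TCP position; "eef_rot": TCP orientation; "contact_force": force on the tool from outside, world axes, zero at the start; "torque": the same for the moment, N m; "gripper_width": finger opening in m.
Only numpy, scipy, OpenCV 4.12 (cv2) and the standard library are available. Lean on these libraries where they do the work, as an engineer would, in place of code of your own. Each camera call takes 0.05 s, during which the arm holds its last target. There are 200 camera calls.

## Working session

There is one attempt and no reset: what is moved stays moved. The work goes in short steps, Python scripts to look and compute and a tool call to move; the robot and the scene stay as the last step left them, time stands still between calls to the robot, and variables do not carry over. Pictures are saved under pics/ and viewed, about 8 in all and at most 12, crops included, and the job is handed in when it is done.

Besides the shell and the picture viewer there is one more tool, called as name(argument=value, ...) on one line, values as JSON. step_arm: Moves the arm, as the interface text tells. Its arguments: {"type":"object","properties":{"rows":{"type":"array","items":{"type":"object","properties":{"x":{"type":"number"},"y":{"type":"number"},"z":{"type":"number"},"twist":{"type":"number"},"gripper":{"type":"number"}}}},"squeeze":{"type":"number"}},"required":["rows"]}

```bash
mkdir -p pics; ls; python3 - <<'E'
from bench import get_state, vision, finder
import cv2, numpy as np
s=get_state(); print({k:np.round(v,3) for k,v in s.items()})
ims=[]
for c in ["scene","top"]:
    r=vision.read_camera(c); im=r["image"][:,:,::-1].copy()
    np.savez(c+".npz",**r)
    for n in ["rig","yoke","mast_top","mast_foot","vrest_bottom","tube_mid","cradle","spraycan_at","hammer_at","spanner_at"]:
        d=finder.search_frame(c,n)
        print(c,n,[(np.round(q["xy"],1),round(q["p"],2)) for q in d[:2]])
    print(np.round(r["R"],3).tolist(),np.round(r["t"],3),np.round(r["mtx"],1).tolist())
    cv2.imwrite(f"pics/{c}0.png",im)
E
```

```text
pics
{'time': np.float64(0.0), 'joint_positions': array([ 1.356,  0.69 , -0.194,  1.566,  0.157,  0.902, -0.215]), 'qvel': array([-0.002, -0.   ,  0.001,  0.   ,  0.   , -0.001,  0.   ]), 'joint_efforts': array([ 1.0000e-03, -5.2755e+01, -1.2670e+00, -1.5343e+01, -5.3000e-02,
        7.0000e-03,  0.0000e+00]), 'tool_pos': array([ 0.154, -0.605,  0.246]), 'eef_rot': array([-1.316,  1.025, -1.022]), 'contact_force': array([-0.019, -0.273,  0.181]), 'torque': array([-0.002, -0.002, -0.033]), 'gripper_width': np.float64(0.088)}
scene rig [(array([315.7, 252.6]), 0.83)]
scene yoke []
scene mast_top [(array([355.2, 238.1]), 0.56)]
scene mast_foot [(array([353.3, 239.8]), 0.96), (array([318.3, 253.5]), 0.39)]
scene vrest_bottom [(array([287.1, 237.5]), 0.93)]
scene tube_mid [(array([190.3, 248.6]), 0.86)]
scene cradle [(array([194. , 257.2]), 0.9)]
scene spraycan_at [(array([441.1, 222.2]), 0.94)]
scene hammer_at [(array([111.8, 249. ]), 0.73)]
scene spanner_at [(array([140. , 269.1]), 0.78)]
[[0.07, 0.997, 0.01], [0.622, -0.036, -0.782], [-0.78, 0.061, -0.623]] [-0.015 -0.215  1.942] [[495.6, 0.0, 275.3], [0.0, 495.6, 209.5], [0.0, 0.0, 1.0]]
top rig [(array([242.2, 218.1]), 0.64)]
top yoke [(array([201.7, 209.9]), 0.48)]
top mast_top [(array([203.3, 217.9]), 0.79), (array([106.1, 211.2]), 0.65)]
top mast_foot [(array([203.7, 218.3]), 0.74)]
top vrest_bottom [(array([271.3, 214. ]), 0.85), (array([238.9, 218.5]), 0.61)]
top tube_mid [(array([368.1, 216.9]), 0.78)]
top cradle [(array([359. , 218.8]), 0.7)]
top spraycan_at [(array([107.9, 209.8]), 0.66)]
top hammer_at [(array([446.7, 232.7]), 0.95)]
top spanner_at [(array([410.4, 193.5]), 0.83)]
[[-0.018, -1.0, 0.01], [-0.984, 0.016, -0.18], [0.18, -0.013, -0.984]] [-0.01   0.574  1.507] [[519.8, 0.0, 279.2], [0.0, 519.8, 205.9], [0.0, 0.0, 1.0]]
```

```bash
python3 - <<'E'
import cv2,numpy as np
from scipy.spatial.transform import Rotation as R
from bench import get_state
print(R.from_rotvec(get_state()["eef_rot"]).as_matrix().round(3))
a=cv2.imread("pics/scene0.png")[170:310,60:480]; cv2.imwrite("pics/s1.png",cv2.resize(a,None,fx=1.9,fy=1.9,interpolation=cv2.INTER_CUBIC))
b=cv2.imread("pics/top0.png")[130:310,70:490]; cv2.imwrite("pics/t1.png",cv2.resize(b,None,fx=1.9,fy=1.9,interpolation=cv2.INTER_CUBIC))
E
```

```text
[[ 0.246  0.     0.969]
 [-0.969 -0.     0.246]
 [ 0.    -1.     0.   ]]
```

View pics/s1.png

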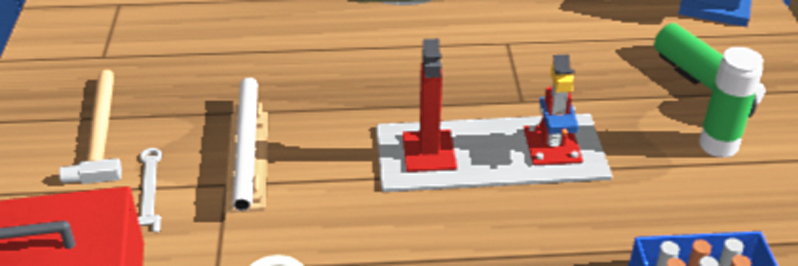

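View pics/t1.png

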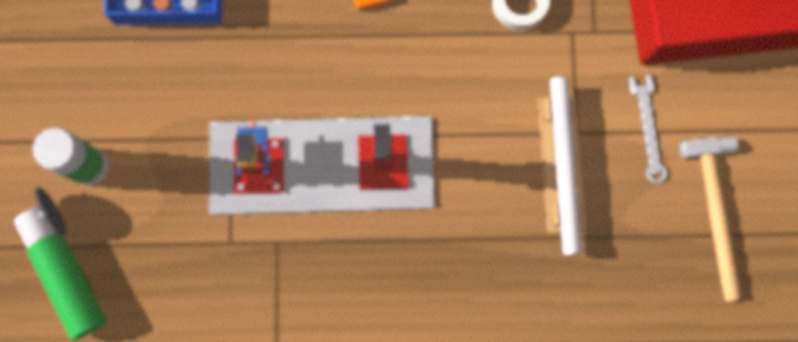

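```bash
cat > h.py <<'E'
import numpy as np,cv2
from scipy.optimize import least_squares
def proj(c,X):
    X=np.atleast_2d(X)@c["R"].T+c["t"]; u=X@c["mtx"].T; return u[:,:2]/u[:,2:]
def onz(c,uv,z):
    d=c["R"].T@np.linalg.solve(c["mtx"],[uv[0],uv[1],1]); o=-c["R"].T@c["t"]; return o+d*(z-o[2])/d[2]
def tri(cs,uvs):
    f=lambda X:np.concatenate([proj(c,X)[0]-u for c,u in zip(cs,uvs)])
    r=least_squares(f,[.6,0,.1]); return r.x,np.abs(r.fun).max()
E
python3 - <<'E'
from h import *
S,T=[dict(np.load(n+".npz")) for n in("scene","top")]
def cor(c,p,off):
    g=cv2.cvtColor(c["image"],cv2.COLOR_RGB2GRAY)
    q=(np.array(p,np.float32)/1.9+off).astype(np.float32)
    return cv2.cornerSubPix(g,q.reshape(-1,1,2).copy(),(4,4),(-1,-1),(3,30,.01)).reshape(-1,2),q
# order: (+x? ) world: corners by (sx,sy)
ct,q1=cor(T,[(209,122),(434,117),(436,207),(211,214)],[70,130])   # +x+y,+x-y,-x-y,-x+y
cs,q2=cor(S,[(611,180),(384,191),(376,125),(594,115)],[60,170])
print(np.abs(ct-q1).max(),np.abs(cs-q2).max())
for a,b in zip(ct,cs): print(onz(T,a,.01).round(4),onz(S,b,.01).round(4))
L=np.array([[.075,.18],[.075,-.18],[-.075,-.18],[-.075,.18]])
def W(p):
    c,s=np.cos(p[2]),np.sin(p[2]); return np.c_[L@np.array([[c,s],[-s,c]])+p[:2],np.full(4,.01)]
for nm,fl in(("T",[1,0]),("S",[0,1]),("both",[1,1])):
    r=least_squares(lambda p:np.r_[fl[0]*(proj(T,W(p))-ct).ravel(),fl[1]*(proj(S,W(p))-cs).ravel()],[.6,.1,0]);print(nm,r.x.round(4),np.abs(r.fun).max().round(2))
p=r.x;c,s=np.cos(p[2]),np.sin(p[2])
np.save("rig.npy",p)
for sy in(1,-1): print("stand",p[0]-s*.1*sy,p[1]+c*.1*sy)
for nm,c in(("T",T),("S",S)):
    h=cv2.cvtColor(c["image"],cv2.COLOR_RGB2HSV)
    m=cv2.inRange(h,(22,150,120),(33,255,255)); m[:, :]=m
    n,l,st,ce=cv2.connectedComponentsWithStats(m); 
    print(nm,"yellow",[(st[i,4],st[i,:4].tolist(),ce[i].round(1)) for i in range(1,n) if st[i,4]>12])
    m=cv2.inRange(h,(0,0,150),(180,45,255)); n,l,st,ce=cv2.connectedComponentsWithStats(m)
    for i in range(1,n):
        if st[i,4]>300:
            print(nm,"white",st[i].tolist(),ce[i].round(1),cv2.minAreaRect(np.argwhere(l==i)[:,::-1].astype(np.float32)))
x,y=p[0]-s*.1,p[1]+np.cos(p[2])*.1
print("vrest proj",[proj(k,[p[0]+s*.1,p[1]-np.cos(p[2])*.1,.203]).round(1) for k in(T,S)])
print("prop proj",[proj(k,[[x,y,.14],[x,y,.1]]).round(1) for k in(T,S)])
print("spray",tri([S,T],[(441.1,222.2),(107.9,209.8)]))
E
```

```text
1.5263977 3.0533142
[0.6268 0.2857 0.01  ] [0.6229 0.2873 0.01  ]
[ 0.6262 -0.0754  0.01  ] [ 0.6346 -0.0717  0.01  ]
[ 0.4812 -0.0761  0.01  ] [ 0.4863 -0.0752  0.01  ]
[0.4759 0.2848 0.01  ] [0.4823 0.2918 0.01  ]
T [0.5526 0.1047 0.0067] 0.81
S [0.5564 0.1077 0.014 ] 1.83
both [0.554  0.1064 0.009 ] 2.24
stand 0.5530650745714857 0.20635022644205012
stand 0.5548716271580326 0.006358385689103269
T yellow []
T white [13, 0, 547, 172, 54357] [298.7  52.3] ((286.0, 85.5), (171.0, 546.0), 90.0)
T white [329, 115, 31, 30, 479] [344.  129.7] ((344.0000305175781, 130.00003051757812), (28.284271240234375, 29.698482513427734), 45.0)
T white [359, 171, 16, 93, 835] [366.7 217. ] ((366.6733703613281, 216.94888305664062), (92.64457702636719, 9.150858879089355), 85.6567611694336)
T white [401, 170, 20, 56, 378] [411.1 196.9] ((410.6240234375, 197.83261108398438), (55.62054443359375, 12.311016082763672), 81.52884674072266)
T white [204, 191, 93, 27, 1168] [252.8 200.1] ((250.2930145263672, 204.5474395751953), (25.26803207397461, 92.07559204101562), 88.40885925292969)
T white [88, 198, 21, 22, 362
[... 1533 characters left out ...]
433959961, 32.46687316894531), 83.6598129272461)
S white [187, 304, 36, 36, 904] [204.6 321.8] ((204.5, 321.5), (35.0, 35.0), 90.0)
S white [370, 361, 155, 59, 7349] [442.7 391. ] ((447.84259033203125, 393.0082702636719), (56.55330276489258, 155.46902465820312), 86.98721313476562)
S white [524, 387, 36, 33, 696] [543.7 407.8] ((541.5, 403.0), (32.0, 35.0), 90.0)
S white [236, 402, 86, 18, 928] [276.1 413.8] ((278.5, 410.5), (17.0, 85.0), 90.0)
vrest proj [array([[270.5, 203.1]]), array([[286.8, 199.3]])]
prop proj [array([[199.7, 209. ],
       [201.6, 211.4]]), array([[355. , 213.8],
       [353.5, 224.3]])]
spray (array([0.56049004, 0.47223525, 0.10214332]), np.float64(1.4895215533744022))
```

step_arm(rows=[{"twist": 0.12, "y": -0.03}, {"twist": 0.119, "y": -0.03}, {"z": 0.04, "x": -0.04}, {"z": 0.04, "x": -0.04}, {"z": 0.04, "x": -0.04}, {"z": 0.04, "x": -0.04}, {"z": 0.04, "x": -0.04}, {"z": 0.04, "x": -0.04}, {"z": 0.04, "x": -0.045}, {"z": 0.04, "x": -0.045}, {"z": 0.04, "x": -0.045}, {"z": 0.04, "x": -0.045}])

```text
invalid input
```

step_arm(rows=[{"x": -0.049}, {"x": -0.049}, {"x": -0.049}, {"x": -0.049}, {"x": -0.049}, {"x": -0.049}, {"x": -0.049}, {"x": -0.0}, {}])

```text
invalid input
```

```bash
cat > look.py <<'E'
import sys
from h import *
from bench import get_state,vision,finder
from scipy.spatial.transform import Rotation as Ro
def look(n,names=()):
    r=vision.read_camera("wrist"); np.savez(n+".npz",**r); cv2.imwrite(f"pics/{n}.png",r["image"][:,:,::-1])
    s=get_state(); print(round(float(s["time"]),2),s["tool_pos"].round(4),Ro.from_rotvec(s["eef_rot"]).as_matrix()[:,0].round(4),s["contact_force"].round(2),round(float(s["gripper_width"]),4))
    for k in names: print(k,[(np.round(q["xy"],1),round(q["p"],2)) for q in finder.search_frame("wrist",k)[:2]])
    return r
E
python3 - <<'E'
from look import *
r=look("w1",["yoke","mast_top","vrest_bottom","rig"])
print(r["R"].round(3),(-r["R"].T@r["t"]).round(3),r["mtx"].round(0))
E
```

```text
1.15 [ 0.154  -0.6058  0.2467] [ 2.463e-01 -9.692e-01  1.000e-04] [-0.65 -0.39  0.09] 0.0882
yoke []
mast_top []
vrest_bottom []
rig []
[[ 0.248 -0.969 -0.   ]
 [-0.932 -0.238  0.272]
 [-0.263 -0.067 -0.962]] [ 0.221 -0.588  0.384] [[316.   0. 283.]
 [  0. 316. 208.]
 [  0.   0.   1.]]
```

View pics/w1.png

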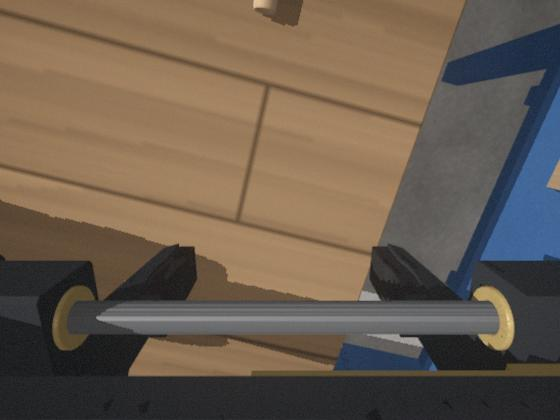

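step_arm(rows=[{"x": 0, "y": -0.03, "z": 0, "twist": 0.12, "gripper": 0.088}, {"x": 0, "y": -0.03, "z": 0, "twist": 0.119, "gripper": 0.088}, {"x": -0.04, "y": 0, "z": 0.04, "twist": 0, "gripper": 0.088}, {"x": -0.04, "y": 0, "z": 0.04, "twist": 0, "gripper": 0.088}, {"x": -0.04, "y": 0, "z": 0.04, "twist": 0, "gripper": 0.088}, {"x": -0.04, "y": 0, "z": 0.04, "twist": 0, "gripper": 0.088}, {"x": -0.04, "y": 0, "z": 0.04, "twist": 0, "gripper": 0.088}, {"x": -0.04, "y": 0, "z": 0.04, "twist": 0, "gripper": 0.088}, {"x": -0.045, "y": 0, "z": 0.04, "twist": 0, "gripper": 0.088}, {"x": -0.045, "y": 0, "z": 0.04, "twist": 0, "gripper": 0.088}, {"x": -0.045, "y": 0, "z": 0.03, "twist": 0, "gripper": 0.088}, {"x": -0.045, "y": 0, "z": 0.02, "twist": 0, "gripper": 0.088}])

```text
time: 2.85
tool_pos: [0.5212, -0.1802, 0.3068]
eef_rot: [-1.214, 1.201, -1.202]
contact_force: [1.3, -1.3, 0.3]
gripper_width: 0.0879
```

step_arm(rows=[{"x": -0.048, "y": 0, "z": 0, "twist": 0, "gripper": 0.088}, {"x": -0.048, "y": 0, "z": 0, "twist": 0, "gripper": 0.088}, {"x": -0.048, "y": 0, "z": 0, "twist": 0, "gripper": 0.088}, {"x": -0.048, "y": 0, "z": 0, "twist": 0, "gripper": 0.088}, {"x": -0.048, "y": 0, "z": 0, "twist": 0, "gripper": 0.088}, {"x": -0.048, "y": 0, "z": 0, "twist": 0, "gripper": 0.088}, {"x": 0, "y": 0, "z": 0, "twist": 0, "gripper": 0.088}, {"x": 0, "y": 0, "z": 0, "twist": 0, "gripper": 0.088}])

```text
time: 3.85
tool_pos: [0.5169, 0.1051, 0.3067]
eef_rot: [-1.214, 1.202, -1.203]
contact_force: [0.1, -0.7, 0.6]
gripper_width: 0.0878
```

```bash
python3 - <<'E'
from look import *
r=look("w1",["yoke","mast_top","vrest_bottom","rig"])
p=np.load("rig.npy")
print((-r["R"].T@r["t"]).round(3))
print(proj(r,[[.553,.206,.135],[.553,.206,.16],[.555,.006,.203]]).round(0))
E
```

```text
3.9 [0.517  0.1043 0.3067] [ 0.0079 -1.      0.0012] [-0.68 -0.26 -0.2 ] 0.0881
yoke [(array([172.5, 162. ]), 0.97)]
mast_top [(array([192.3, 160.8]), 0.95)]
vrest_bottom [(array([378.2, 156.4]), 0.93)]
rig [(array([283.2, 131.3]), 0.64)]
[0.586 0.106 0.444]
[[179. 153.]
 [170. 156.]
 [414. 163.]]
```

View pics/w1.png

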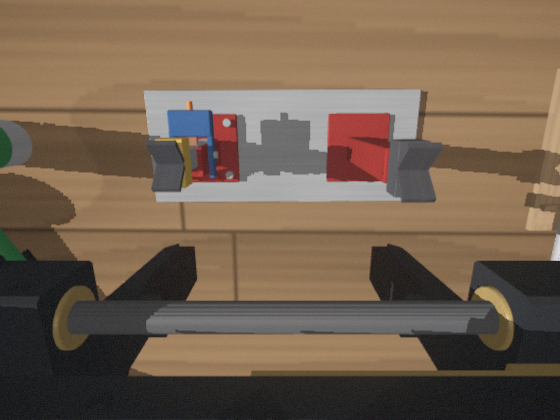

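```bash
python3 - <<'E'
from h import *
W=dict(np.load("w1.npz")); S,T=[dict(np.load(n+".npz")) for n in("scene","top")]
g=cv2.cvtColor(W["image"],cv2.COLOR_RGB2GRAY)
q=np.array([(146,91),(419,91),(425,200),(156,202)],np.float32)
c=cv2.cornerSubPix(g,q.reshape(-1,1,2).copy(),(5,5),(-1,-1),(3,30,.01)).reshape(-1,2);print(c)
for a in c: print(onz(W,a,.01).round(4))
L=np.array([[.075,.18],[.075,-.18],[-.075,-.18],[-.075,.18]])
def Wd(p):
    k,s=np.cos(p[2]),np.sin(p[2]); return np.c_[L@np.array([[k,s],[-s,k]])+p[:2],np.full(4,.01)]
r=least_squares(lambda p:(proj(W,Wd(p))-c).ravel(),[.55,.1,0]);p=r.x;print(p.round(4),np.abs(r.fun).max())
np.save("rig.npy",p)
k,s=np.cos(p[2]),np.sin(p[2]); U=lambda x,y,z:[p[0]+k*x-s*y,p[1]+s*x+k*y,z]
im=cv2.resize(W["image"][80:215,130:450,::-1],None,fx=2.5,fy=2.5,interpolation=cv2.INTER_CUBIC)
def dr(X,col):
    for u in proj(W,X): cv2.circle(im,tuple(int(v) for v in (u-[130,80])*2.5),2,col,-1)
dr([U(sx*.018,-.1+sy*.012,.221) for sx in(1,-1) for sy in(1,-1)],(0,255,0))
dr([U(0,-.1+sy*.012,.203) for sy in(1,-1)],(0,255,255))
for z,col in((.168,(0,255,0)),(.178,(255,255,0)),(.188,(255,0,255))):dr([U(sx*.018,.1+sy*.012,z) for sx in(1,-1) for sy in(1,-1)],col)
cv2.imwrite("pics/ov.png",im)
E
```

```text
[[143.58202  90.16492]
 [420.35138  90.17562]
 [425.      200.     ]
 [155.85777 201.08873]]
[0.6197 0.2859 0.01  ]
[ 0.6236 -0.0711  0.01  ]
[ 0.4777 -0.0966  0.01  ]
[0.472  0.2846 0.01  ]
[0.5484 0.1014 0.0234] 11.471294063921277
```

View pics/ov.png

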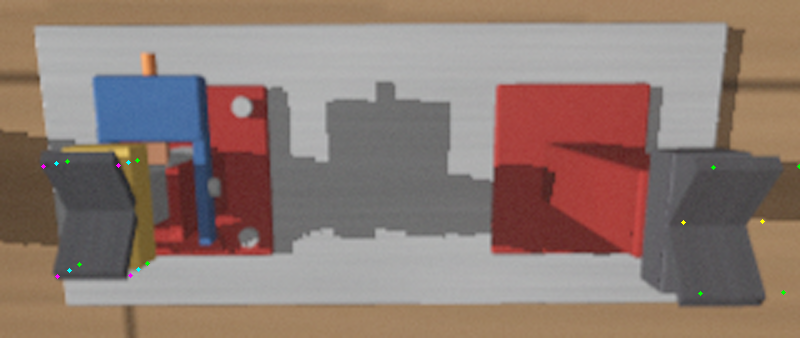

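```bash
python3 - <<'E'
from h import *
W=dict(np.load("w1.npz"))
z=lambda a:np.array(a,float)/2.5+[130,80]
c=z([(37,27),(726,25),(66,303)])
L=np.array([[.075,.18],[.075,-.18],[-.075,.18]])
def Wd(p):
    k,s=np.cos(p[2]),np.sin(p[2]); return np.c_[L@np.array([[k,s],[-s,k]])+p[:2],np.full(3,.01)]
r=least_squares(lambda p:(proj(W,Wd(p))-c).ravel(),[.55,.1,0]);p=r.x;print("plate",p.round(4),np.abs(r.fun).max())
for n,zz,a in(("vrest",.221,[(680,303),(763,303),(783,157)]),("vcrease R",.203,[(748,220)])):
    print(n,[onz(W,q,zz).round(4) for q in z(a)])
# prop V: estimate from outer points: crease right (133,209), right near (127,277), left near(55,277), far left(45,152), far right(115,152)
for zz in(.165,.175,.185): print(zz,[onz(W,q,zz).round(4) for q in z([(127,277),(55,277),(45,152),(115,152)])],"crease",onz(W,z([(133,209)])[0],zz-.018).round(4))
E
```

```text
plate [0.5468 0.1055 0.011 ] 1.9554981498257007
vrest [array([0.5294, 0.0187, 0.221 ]), array([ 0.5297, -0.0055,  0.221 ]), array([ 0.5715, -0.0051,  0.221 ])]
vcrease R [array([ 0.5513, -0.0062,  0.203 ])]
0.165 [array([0.5227, 0.1975, 0.165 ]), array([0.5224, 0.2235, 0.165 ]), array([0.5666, 0.2224, 0.165 ]), array([0.5669, 0.1982, 0.165 ])] crease [0.5447 0.1991 0.147 ]
0.175 [array([0.525 , 0.1942, 0.175 ]), array([0.5247, 0.2193, 0.175 ]), array([0.5674, 0.2183, 0.175 ]), array([0.5676, 0.1949, 0.175 ])] crease [0.5461 0.196  0.157 ]
0.185 [array([0.5272, 0.191 , 0.185 ]), array([0.527 , 0.2151, 0.185 ]), array([0.5681, 0.2141, 0.185 ]), array([0.5683, 0.1917, 0.185 ])] crease [0.5475 0.1929 0.167 ]
```

step_arm(rows=[{"x": -0.034, "y": 0.01, "z": 0.01, "twist": -0.007, "gripper": 0.088}, {"x": -0.034, "y": 0.02, "z": 0.01, "twist": 0, "gripper": 0.088}, {"x": -0.033, "y": 0.02, "z": 0.01, "twist": 0, "gripper": 0.088}, {"x": 0, "y": 0, "z": 0, "twist": 0, "gripper": 0.088}, {"x": 0, "y": 0, "z": 0, "twist": 0, "gripper": 0.088}])

```text
time: 4.72
tool_pos: [0.5457, 0.2057, 0.2568]
eef_rot: [-1.217, 1.197, -1.199]
contact_force: [-0.3, -0.6, -0.6]
gripper_width: 0.0878
```

```bash
python3 - <<'E'
from look import *
r=look("w2",["yoke","mast_top","vrest_bottom"])
print((-r["R"].T@r["t"]).round(3))
cv2.imwrite("pics/w2c.png",cv2.resize(r["image"][100:340,170:410,::-1],None,fx=2.5,fy=2.5,interpolation=cv2.INTER_CUBIC))
E
```

```text
4.78 [0.5459 0.2054 0.2572] [ 0.0145 -0.9999  0.0011] [0.45 0.19 0.55] 0.0884
yoke [(array([284.5, 212.8]), 0.91)]
mast_top [(array([282.9, 200. ]), 0.57)]
vrest_bottom [(array([476.8, 191.9]), 0.81)]
[0.615 0.207 0.394]
```

View pics/w2c.png

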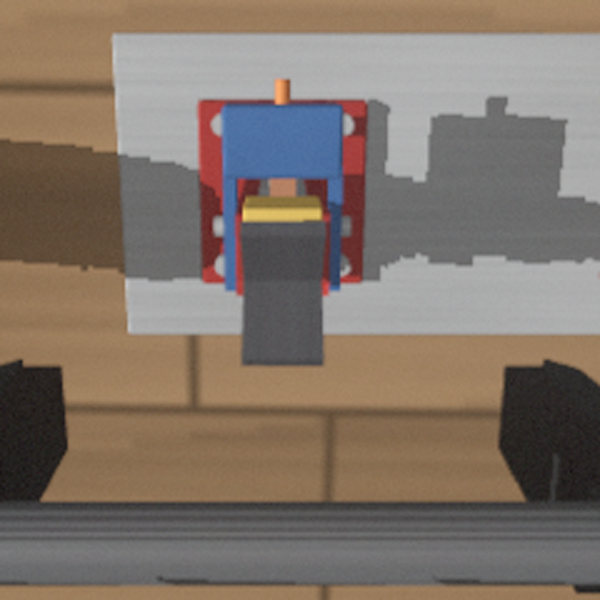

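```bash
python3 - <<'E'
from h import *
A,B=[dict(np.load(n+".npz")) for n in("w1","w2")]
za=lambda a:np.array(a,float)/2.5+[130,80]; zb=lambda a:np.array(a,float)/2.5+[170,100]
for n,a,b in(("nearR",(127,277),(323,364)),("nearL",(55,277),(242,364)),("farR",(115,152),(322,221)),("creaseR",(133,209),(323,281)),("pin",(148,55),(282,80))):
    X,e=tri([A,B],[za(a),zb(b)]);print(n,X.round(4),round(e,2))
for zz in(.168,.173,.178,.183): print(zz,[onz(B,q,zz).round(4) for q in zb([(242,364),(323,364),(322,221)])])
E
```

```text
nearR [0.5254 0.1935 0.1773] 0.14
nearL [0.5258 0.2174 0.1795] 0.05
farR [0.5677 0.195  0.1746] 0.11
creaseR [0.5472 0.1936 0.1648] 0.09
pin [0.6027 0.2069 0.0851] 0.24
0.168 [array([0.521 , 0.2179, 0.168 ]), array([0.5214, 0.193 , 0.168 ]), array([0.5663, 0.1946, 0.168 ])]
0.173 [array([0.5231, 0.2177, 0.173 ]), array([0.5235, 0.1933, 0.173 ]), array([0.5674, 0.1949, 0.173 ])]
0.178 [array([0.5252, 0.2174, 0.178 ]), array([0.5256, 0.1936, 0.178 ]), array([0.5685, 0.1952, 0.178 ])]
0.183 [array([0.5273, 0.2172, 0.183 ]), array([0.5276, 0.1939, 0.183 ]), array([0.5696, 0.1955, 0.183 ])]
```

step_arm(rows=[{"x": 0, "y": 0.025, "z": 0.001, "twist": 0, "gripper": 0.088}, {"x": 0, "y": 0.025, "z": 0, "twist": 0, "gripper": 0.088}, {"x": 0, "y": 0.025, "z": 0, "twist": 0, "gripper": 0.088}, {"x": 0, "y": 0.02, "z": 0, "twist": 0, "gripper": 0.088}, {"x": 0, "y": 0.015, "z": 0, "twist": 0, "gripper": 0.088}, {"x": 0, "y": 0.008, "z": 0, "twist": 0, "gripper": 0.088}, {"x": 0, "y": 0, "z": 0, "twist": 0, "gripper": 0.088}, {"x": 0, "y": 0, "z": 0, "twist": 0, "gripper": 0.088}])

```text
time: 5.92
tool_pos: [0.547, 0.2074, 0.1394]
eef_rot: [-1.216, 1.196, -1.197]
contact_force: [0.3, -0.1, 0.3]
gripper_width: 0.0879
```

step_arm(squeeze=4, rows=[{"x": 0, "y": 0, "z": 0, "twist": 0, "gripper": 0.03}, {"x": 0, "y": 0, "z": 0, "twist": 0, "gripper": 0.03}, {"x": 0, "y": 0, "z": 0, "twist": 0, "gripper": 0.03}, {"x": 0, "y": 0, "z": 0, "twist": 0, "gripper": 0.03}, {"x": 0, "y": 0, "z": 0, "twist": 0, "gripper": 0.015}, {"x": 0, "y": 0, "z": 0, "twist": 0, "gripper": 0.015}, {"x": 0, "y": 0, "z": 0, "twist": 0, "gripper": 0.015}, {"x": 0, "y": 0, "z": 0, "twist": 0, "gripper": 0.015}])

```text
time: 6.92
tool_pos: [0.5465, 0.2058, 0.1386]
eef_rot: [-1.218, 1.197, -1.199]
contact_force: [-0.1, -2.6, 1.6]
gripper_width: 0.0238
```

step_arm(rows=[{"x": 0.001, "y": 0, "z": 0, "twist": 0, "gripper": 0.015}, {"x": 0, "y": 0, "z": 0, "twist": 0, "gripper": 0.015}, {"x": 0, "y": 0, "z": 0, "twist": 0, "gripper": 0.015}])

```text
time: 7.3
tool_pos: [0.5465, 0.2059, 0.1387]
eef_rot: [-1.218, 1.197, -1.197]
contact_force: [0.4, -4.0, 1.6]
gripper_width: 0.0241
```

step_arm(squeeze=50, rows=[{"x": 0, "y": 0, "z": 0, "twist": 0, "gripper": 0.015}, {"x": 0, "y": 0, "z": 0, "twist": 0, "gripper": 0.015}, {"x": 0, "y": 0, "z": 0, "twist": 0, "gripper": 0.015}])

```text
time: 7.68
tool_pos: [0.5465, 0.2058, 0.1387]
eef_rot: [-1.218, 1.197, -1.197]
contact_force: [-0.2, -4.0, 0.7]
gripper_width: 0.0229
```

step_arm(rows=[{"x": -0.002, "y": 0, "z": 0, "twist": 0, "gripper": 0.015}, {"x": 0, "y": 0, "z": 0, "twist": 0, "gripper": 0.015}, {"x": 0, "y": 0, "z": 0, "twist": 0, "gripper": 0.015}])

```text
time: 8.05
tool_pos: [0.5465, 0.2059, 0.1386]
eef_rot: [-1.219, 1.197, -1.2]
contact_force: [-0.1, -7.7, 2.4]
gripper_width: 0.0233
```

```bash
python3 - <<'E'
from bench import get_state
s=get_state();print(s["contact_force"],s["tool_pos"],s["torque"])
E
```

```text
[-0.06022387 -7.67863834  2.43936615] [0.54650574 0.20587185 0.13864446] [-1.5807482  -0.06346497  0.01736819]
```

step_arm(rows=[{"x": 0.004, "y": 0, "z": 0, "twist": 0, "gripper": 0.015}, {"x": 0, "y": 0, "z": 0, "twist": 0, "gripper": 0.015}, {"x": 0, "y": -0.002, "z": 0, "twist": 0, "gripper": 0.015}, {"x": 0, "y": 0, "z": 0, "twist": 0, "gripper": 0.015}, {"x": 0, "y": 0, "z": 0, "twist": 0, "gripper": 0.015}])

```text
time: 8.68
tool_pos: [0.5465, 0.2057, 0.1408]
eef_rot: [-1.216, 1.197, -1.195]
contact_force: [-0.2, 3.1, -3.5]
gripper_width: 0.0234
```

step_arm(rows=[{"x": 0, "y": -0.002, "z": 0, "twist": 0, "gripper": 0.015}, {"x": 0, "y": 0, "z": 0, "twist": 0, "gripper": 0.015}, {"x": 0, "y": 0, "z": 0, "twist": 0, "gripper": 0.015}])

```text
time: 9.05
tool_pos: [0.5465, 0.2057, 0.143]
eef_rot: [-1.216, 1.197, -1.195]
contact_force: [-0.1, 4.5, -2.4]
gripper_width: 0.0229
```

step_arm(rows=[{"x": 0, "y": -0.002, "z": 0, "twist": 0, "gripper": 0.015}, {"x": 0, "y": 0, "z": 0, "twist": 0, "gripper": 0.015}, {"x": 0, "y": 0, "z": 0, "twist": 0, "gripper": 0.015}])

```text
time: 9.43
tool_pos: [0.5465, 0.2057, 0.145]
eef_rot: [-1.216, 1.197, -1.195]
contact_force: [0.5, 6.2, -3.4]
gripper_width: 0.0233
```

step_arm(rows=[{"x": -0.002, "y": -0.001, "z": 0, "twist": 0, "gripper": 0.015}, {"x": 0, "y": -0.001, "z": 0, "twist": 0, "gripper": 0.015}])

```text
time: 9.68
tool_pos: [0.5465, 0.2057, 0.1466]
eef_rot: [-1.218, 1.197, -1.198]
contact_force: [0.9, 1.8, -4.7]
gripper_width: 0.0233
```

step_arm(rows=[{"x": 0, "y": -0.001, "z": 0, "twist": 0, "gripper": 0.015}, {"x": 0, "y": -0.001, "z": 0, "twist": 0, "gripper": 0.015}])

```text
time: 9.93
tool_pos: [0.5465, 0.2057, 0.1487]
eef_rot: [-1.218, 1.197, -1.198]
contact_force: [0.2, 1.8, -4.4]
gripper_width: 0.0233
```

step_arm(rows=[{"x": 0, "y": -0.001, "z": 0, "twist": 0, "gripper": 0.015}, {"x": 0, "y": -0.001, "z": 0, "twist": 0, "gripper": 0.015}])

```text
time: 10.18
tool_pos: [0.5465, 0.2057, 0.1503]
eef_rot: [-1.218, 1.197, -1.197]
contact_force: [2.3, 1.1, -8.4]
gripper_width: 0.0235
```

step_arm(rows=[{"x": 0, "y": -0.001, "z": 0, "twist": 0, "gripper": 0.015}, {"x": 0, "y": -0.001, "z": 0, "twist": 0, "gripper": 0.015}])

```text
time: 10.42
tool_pos: [0.5465, 0.2058, 0.1524]
eef_rot: [-1.218, 1.197, -1.197]
contact_force: [2.5, -0.1, -10.3]
gripper_width: 0.0233
```

step_arm(rows=[{"x": 0, "y": -0.001, "z": 0, "twist": 0, "gripper": 0.015}, {"x": 0, "y": -0.001, "z": 0, "twist": 0, "gripper": 0.015}])

```text
time: 10.68
tool_pos: [0.5464, 0.2057, 0.1545]
eef_rot: [-1.218, 1.197, -1.197]
contact_force: [3.0, -0.3, -11.2]
gripper_width: 0.0234
```

step_arm(rows=[{"x": 0, "y": -0.001, "z": 0, "twist": 0, "gripper": 0.015}, {"x": 0, "y": -0.001, "z": 0, "twist": 0, "gripper": 0.015}])

```text
time: 10.92
tool_pos: [0.5465, 0.2058, 0.1573]
eef_rot: [-1.217, 1.197, -1.198]
contact_force: [0.3, -1.1, -3.9]
gripper_width: 0.0231
```

step_arm(rows=[{"x": 0, "y": -0.001, "z": 0, "twist": 0, "gripper": 0.015}, {"x": 0, "y": -0.001, "z": 0, "twist": 0, "gripper": 0.015}])

```text
time: 11.18
tool_pos: [0.5465, 0.2058, 0.1589]
eef_rot: [-1.218, 1.197, -1.198]
contact_force: [0.5, -2.5, -5.9]
gripper_width: 0.0233
```

step_arm(rows=[{"x": 0, "y": -0.001, "z": 0, "twist": 0, "gripper": 0.015}, {"x": 0, "y": -0.001, "z": 0, "twist": 0, "gripper": 0.015}])

```text
time: 11.42
tool_pos: [0.5464, 0.2058, 0.1603]
eef_rot: [-1.218, 1.197, -1.197]
contact_force: [2.2, -2.4, -9.0]
gripper_width: 0.0233
```

step_arm(rows=[{"x": 0, "y": -0.001, "z": 0, "twist": 0, "gripper": 0.015}, {"x": 0, "y": -0.001, "z": 0, "twist": 0, "gripper": 0.015}])

```text
time: 11.68
tool_pos: [0.5465, 0.2058, 0.1624]
eef_rot: [-1.218, 1.197, -1.197]
contact_force: [1.7, -3.4, -9.8]
gripper_width: 0.0228
```

step_arm(rows=[{"x": 0, "y": -0.001, "z": 0, "twist": 0, "gripper": 0.015}, {"x": 0, "y": -0.001, "z": 0, "twist": 0, "gripper": 0.015}])

```text
time: 11.92
tool_pos: [0.5464, 0.2058, 0.1645]
eef_rot: [-1.218, 1.197, -1.197]
contact_force: [2.1, -3.4, -12.0]
gripper_width: 0.0234
```

step_arm(rows=[{"x": 0.001, "y": -0.001, "z": 0, "twist": 0, "gripper": 0.015}, {"x": 0, "y": -0.001, "z": 0, "twist": 0, "gripper": 0.015}])

```text
time: 12.18
tool_pos: [0.5465, 0.2058, 0.1674]
eef_rot: [-1.216, 1.197, -1.196]
contact_force: [-0.1, -3.1, -4.3]
gripper_width: 0.0235
```

step_arm(rows=[{"x": 0, "y": -0.001, "z": 0, "twist": 0, "gripper": 0.015}, {"x": 0, "y": -0.001, "z": 0, "twist": 0, "gripper": 0.015}])

```text
time: 12.42
tool_pos: [0.5465, 0.2058, 0.169]
eef_rot: [-1.217, 1.197, -1.196]
contact_force: [1.2, -1.1, -8.2]
gripper_width: 0.0236
```

step_arm(rows=[{"x": 0, "y": -0.001, "z": 0, "twist": 0, "gripper": 0.015}, {"x": 0, "y": -0.001, "z": 0, "twist": 0, "gripper": 0.015}])

```text
time: 12.68
tool_pos: [0.5465, 0.2058, 0.1704]
eef_rot: [-1.217, 1.197, -1.196]
contact_force: [2.3, -0.1, -9.0]
gripper_width: 0.0232
```

step_arm(rows=[{"x": 0, "y": -0.001, "z": 0, "twist": 0, "gripper": 0.015}, {"x": 0, "y": -0.001, "z": 0, "twist": 0, "gripper": 0.015}])

```text
time: 12.92
tool_pos: [0.5465, 0.2057, 0.1725]
eef_rot: [-1.217, 1.197, -1.196]
contact_force: [2.3, 0.2, -10.5]
gripper_width: 0.023
```

step_arm(rows=[{"x": 0, "y": -0.001, "z": 0, "twist": 0, "gripper": 0.015}, {"x": 0, "y": -0.001, "z": 0, "twist": 0, "gripper": 0.015}])

```text
time: 13.18
tool_pos: [0.5465, 0.2057, 0.1746]
eef_rot: [-1.217, 1.197, -1.196]
contact_force: [2.0, 1.4, -11.2]
gripper_width: 0.0231
```

step_arm(rows=[{"x": 0, "y": -0.001, "z": 0, "twist": 0, "gripper": 0.015}, {"x": 0, "y": -0.001, "z": 0, "twist": 0, "gripper": 0.015}])

```text
time: 13.42
tool_pos: [0.5465, 0.2057, 0.1774]
eef_rot: [-1.216, 1.197, -1.196]
contact_force: [-0.4, 1.1, -3.6]
gripper_width: 0.0234
```

step_arm(rows=[{"x": 0, "y": -0.0005, "z": 0, "twist": 0, "gripper": 0.015}, {"x": 0, "y": 0, "z": 0, "twist": 0, "gripper": 0.015}])

```text
time: 13.68
tool_pos: [0.5465, 0.2057, 0.1776]
eef_rot: [-1.217, 1.197, -1.196]
contact_force: [-0.7, 0.1, -2.3]
gripper_width: 0.0237
```

step_arm(rows=[{"x": 0, "y": 0.0005, "z": 0, "twist": 0, "gripper": 0.015}, {"x": 0, "y": 0.0005, "z": 0, "twist": 0, "gripper": 0.015}, {"x": 0, "y": 0, "z": 0, "twist": 0, "gripper": 0.015}])

```text
time: 14.05
tool_pos: [0.5465, 0.2057, 0.1762]
eef_rot: [-1.217, 1.197, -1.196]
contact_force: [-0.3, 3.0, -3.3]
gripper_width: 0.0231
```

step_arm(rows=[{"x": 0, "y": 0.0005, "z": 0, "twist": 0, "gripper": 0.015}, {"x": 0, "y": 0, "z": 0, "twist": 0, "gripper": 0.015}])

```text
time: 14.3
tool_pos: [0.5465, 0.2057, 0.1757]
eef_rot: [-1.217, 1.197, -1.196]
contact_force: [-1.1, 3.5, -2.4]
gripper_width: 0.0233
```

step_arm(rows=[{"x": 0, "y": 0.0005, "z": 0, "twist": 0, "gripper": 0.015}, {"x": 0, "y": 0, "z": 0, "twist": 0, "gripper": 0.015}])

```text
time: 14.55
tool_pos: [0.5465, 0.2057, 0.1754]
eef_rot: [-1.217, 1.197, -1.196]
contact_force: [-0.8, 4.0, 0.7]
gripper_width: 0.0229
```

step_arm(rows=[{"x": -0.002, "y": 0.0003, "z": 0, "twist": 0, "gripper": 0.015}, {"x": 0, "y": 0, "z": 0, "twist": 0, "gripper": 0.015}])

```text
time: 14.8
tool_pos: [0.5465, 0.2058, 0.1753]
eef_rot: [-1.218, 1.197, -1.199]
contact_force: [-3.0, -2.0, 5.5]
gripper_width: 0.0233
```

step_arm(rows=[{"x": 0.0005, "y": -0.0004, "z": 0, "twist": 0, "gripper": 0.015}, {"x": 0, "y": 0, "z": 0, "twist": 0, "gripper": 0.015}])

```text
time: 15.05
tool_pos: [0.5465, 0.2058, 0.1754]
eef_rot: [-1.218, 1.197, -1.198]
contact_force: [-2.4, -2.9, 4.4]
gripper_width: 0.023
```

step_arm(squeeze=5, rows=[{"x": 0, "y": 0, "z": 0, "twist": 0, "gripper": 0.015}, {"x": 0, "y": 0, "z": 0, "twist": 0, "gripper": 0.035}, {"x": 0, "y": 0, "z": 0, "twist": 0, "gripper": 0.05}, {"x": 0, "y": 0, "z": 0, "twist": 0, "gripper": 0.07}, {"x": 0, "y": 0, "z": 0, "twist": 0, "gripper": 0.07}, {"x": 0, "y": 0, "z": 0, "twist": 0, "gripper": 0.07}])

```text
time: 15.8
tool_pos: [0.5465, 0.2069, 0.1753]
eef_rot: [-1.217, 1.197, -1.197]
contact_force: [-0.5, 0.2, 1.1]
gripper_width: 0.0699
```

step_arm(rows=[{"x": 0, "y": -0.02, "z": 0, "twist": 0, "gripper": 0.088}, {"x": 0, "y": -0.035, "z": 0, "twist": 0, "gripper": 0.088}, {"x": 0, "y": -0.035, "z": 0, "twist": 0, "gripper": 0.088}, {"x": 0, "y": -0.035, "z": 0, "twist": 0, "gripper": 0.088}, {"x": 0, "y": 0, "z": 0, "twist": 0, "gripper": 0.088}])

```text
time: 16.42
tool_pos: [0.5481, 0.2075, 0.3031]
eef_rot: [-1.211, 1.194, -1.198]
contact_force: [0.7, -0.5, -0.7]
gripper_width: 0.0879
```

```bash
python3 - <<'E'
from h import *
S,T=[dict(np.load(n+".npz")) for n in("scene","top")]
print(onz(T,(366.7,217),.05),onz(S,(189.2,244),.05),onz(T,(359,218.8),.02))
for c,(ce,sz,an) in((T,((366.67,216.95),92.6,85.66)),(S,((189.2,243.8),66,93.37))):
    d=np.array([np.cos(np.radians(an)),np.sin(np.radians(an))])*sz/2
    print([onz(c,np.array(ce)+k*d,.048).round(4) for k in(1,-1)])
E
```

```text
[ 0.53657582 -0.28093666  0.05      ] [ 0.55516792 -0.27862697  0.05      ] [ 0.53613251 -0.26262977  0.02      ]
[array([ 0.3989, -0.2849,  0.048 ]), array([ 0.6798, -0.2774,  0.048 ])]
[array([ 0.686 , -0.2757,  0.048 ]), array([ 0.3959, -0.2829,  0.048 ])]
```

step_arm(rows=[{"x": 0.049, "y": 0, "z": -0.005, "twist": -0.012, "gripper": 0.088}, {"x": 0.049, "y": 0, "z": -0.005, "twist": 0, "gripper": 0.088}, {"x": 0.049, "y": 0, "z": -0.005, "twist": 0, "gripper": 0.088}, {"x": 0.049, "y": 0, "z": -0.005, "twist": 0, "gripper": 0.088}, {"x": 0.049, "y": 0, "z": -0.005, "twist": 0, "gripper": 0.088}, {"x": 0.049, "y": 0, "z": -0.005, "twist": 0, "gripper": 0.088}, {"x": 0.049, "y": 0, "z": -0.005, "twist": 0, "gripper": 0.088}, {"x": 0.049, "y": 0.01, "z": -0.005, "twist": 0, "gripper": 0.088}, {"x": 0.049, "y": 0.01, "z": 0, "twist": 0, "gripper": 0.088}, {"x": 0.046, "y": 0.02, "z": 0, "twist": 0, "gripper": 0.088}, {"x": 0, "y": 0, "z": 0, "twist": 0, "gripper": 0.088}, {"x": 0, "y": 0, "z": 0, "twist": 0, "gripper": 0.088}])

```text
time: 17.92
tool_pos: [0.5197, -0.2799, 0.2595]
eef_rot: [-1.223, 1.189, -1.185]
contact_force: [0.3, 0.7, 0.1]
gripper_width: 0.0882
```

```bash
python3 - <<'E'
from look import *
r=look("w3",["tube_mid","cradle"])
cv2.imwrite("pics/w3c.png",cv2.resize(r["image"][:400,130:430,::-1],None,fx=1.5,fy=1.5,interpolation=cv2.INTER_CUBIC))
E
```

```text
17.98 [ 0.5202 -0.2793  0.26  ] [ 0.031  -0.9995 -0.0016] [ 0.58 -0.01  0.97] 0.0878
tube_mid [(array([411. , 100.8]), 0.64), (array([286.4, 150.7]), 0.62)]
cradle [(array([299.6, 149.6]), 0.68)]
```

View pics/w3c.png

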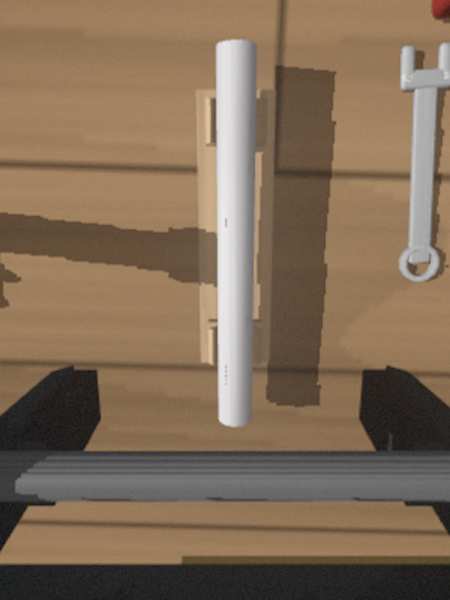

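```bash
python3 - <<'E'
from h import *
W=dict(np.load("w3.npz"))
z=lambda a:np.array(a,float)/1.5+[130,0]
print((-W["R"].T@W["t"]).round(3))
for n,a,zz in(("far top",(236.5,40),.054),("near top",(235.5,420),.04),("near top(.026)",(235.5,426),.026),("L@far",(217,60),.042),("R@far",(256,60),.042),("L@near",(219.5,405),.042),("R@near",(251.5,405),.042),("cradle fl",(197,90),.008),("cr fr",(274,90),.008),("cr nl",(201,364),.008)):
    print(n,onz(W,z(a),zz).round(4))
E
```

```text
[ 0.589 -0.278  0.397]
far top [ 0.6747 -0.2791  0.054 ]
near top [ 0.3945 -0.2883  0.04  ]
near top(.026) [ 0.3811 -0.2889  0.026 ]
L@far [ 0.6652 -0.2664  0.042 ]
R@far [ 0.666  -0.2927  0.042 ]
L@near [ 0.4089 -0.2746  0.042 ]
R@near [ 0.4097 -0.3009  0.042 ]
cradle fl [ 0.6517 -0.2507  0.008 ]
cr fr [ 0.6535 -0.3086  0.008 ]
cr nl [ 0.4307 -0.257   0.008 ]
```

step_arm(rows=[{"x": 0.005, "y": 0.01, "z": 0.02, "twist": 0, "gripper": 0.088}, {"x": 0, "y": 0.04, "z": 0, "twist": 0, "gripper": 0.088}, {"x": 0, "y": 0.04, "z": 0, "twist": 0, "gripper": 0.088}, {"x": 0, "y": 0.04, "z": 0, "twist": 0, "gripper": 0.088}, {"x": 0, "y": 0.035, "z": 0, "twist": 0, "gripper": 0.088}, {"x": 0, "y": 0.03, "z": 0, "twist": 0, "gripper": 0.088}, {"x": 0, "y": 0.02, "z": 0, "twist": 0, "gripper": 0.088}, {"x": 0, "y": 0.01, "z": 0, "twist": 0, "gripper": 0.088}, {"x": 0, "y": 0.005, "z": 0, "twist": 0, "gripper": 0.088}, {"x": 0, "y": 0, "z": 0, "twist": 0, "gripper": 0.088}, {"x": 0, "y": 0, "z": 0, "twist": 0, "gripper": 0.088}])

```text
time: 19.45
tool_pos: [0.5406, -0.2859, 0.0312]
eef_rot: [-1.222, 1.187, -1.189]
contact_force: [0.2, 0.7, 0.3]
gripper_width: 0.0876
```

step_arm(squeeze=8, rows=[{"x": 0, "y": 0, "z": 0, "twist": 0, "gripper": 0.035}, {"x": 0, "y": 0, "z": 0, "twist": 0, "gripper": 0.035}, {"x": 0, "y": 0, "z": 0, "twist": 0, "gripper": 0.035}, {"x": 0, "y": 0, "z": 0, "twist": 0, "gripper": 0.02}, {"x": 0, "y": 0, "z": 0, "twist": 0, "gripper": 0.02}, {"x": 0, "y": 0, "z": 0, "twist": 0, "gripper": 0.02}, {"x": 0, "y": 0, "z": 0, "twist": 0, "gripper": 0.02}])

```text
time: 20.32
tool_pos: [0.5401, -0.2836, 0.0302]
eef_rot: [-1.222, 1.189, -1.185]
contact_force: [-0.6, 4.5, 2.0]
gripper_width: 0.0274
```

step_arm(squeeze=40, rows=[{"x": -0.002, "y": 0, "z": 0, "twist": 0, "gripper": 0.02}, {"x": 0, "y": 0, "z": 0, "twist": 0, "gripper": 0.02}, {"x": 0, "y": -0.005, "z": 0, "twist": 0, "gripper": 0.02}, {"x": 0, "y": -0.015, "z": 0, "twist": 0, "gripper": 0.02}, {"x": 0, "y": -0.03, "z": 0, "twist": 0, "gripper": 0.02}, {"x": 0, "y": -0.04, "z": 0, "twist": 0, "gripper": 0.02}, {"x": 0, "y": -0.04, "z": 0, "twist": 0, "gripper": 0.02}, {"x": 0, "y": -0.04, "z": 0, "twist": 0, "gripper": 0.02}, {"x": 0, "y": -0.04, "z": 0, "twist": 0, "gripper": 0.02}, {"x": 0, "y": -0.04, "z": 0, "twist": 0, "gripper": 0.02}, {"x": 0, "y": -0.02, "z": 0, "twist": 0, "gripper": 0.02}, {"x": 0, "y": 0, "z": 0, "twist": 0, "gripper": 0.02}])

```text
time: 21.82
tool_pos: [0.5405, -0.2842, 0.3027]
eef_rot: [-1.221, 1.185, -1.192]
contact_force: [0.1, -0.6, -4.7]
gripper_width: 0.0265
```

```bash
python3 - <<'E'
from bench import get_state
from scipy.spatial.transform import Rotation as R
s=get_state();print(s["joint_positions"].round(2),s["tool_pos"],s["contact_force"],s["torque"].round(2),R.from_rotvec(s["eef_rot"]).as_matrix().round(3))
E
```

```text
[ 0.49  0.61 -0.15  1.55  0.1   0.99 -1.23] [ 0.5404809  -0.28419748  0.30270919] [ 0.12102875 -0.6243763  -4.66400723] [ 0.   -0.01  0.04] [[ 0.028  0.004  1.   ]
 [-1.    -0.002  0.028]
 [ 0.002 -1.     0.004]]
```

step_arm(rows=[{"x": 0, "y": 0, "z": 0, "twist": -0.1, "gripper": 0.02}, {"x": 0, "y": 0, "z": 0, "twist": -0.16, "gripper": 0.02}, {"x": 0, "y": 0, "z": 0, "twist": -0.16, "gripper": 0.02}, {"x": 0, "y": 0, "z": 0, "twist": -0.16, "gripper": 0.02}, {"x": 0, "y": 0, "z": 0, "twist": -0.16, "gripper": 0.02}, {"x": 0, "y": 0, "z": 0, "twist": -0.16, "gripper": 0.02}, {"x": 0, "y": 0, "z": 0, "twist": -0.16, "gripper": 0.02}, {"x": 0, "y": 0, "z": 0, "twist": -0.16, "gripper": 0.02}, {"x": 0, "y": 0, "z": 0, "twist": -0.16, "gripper": 0.02}, {"x": 0, "y": 0, "z": 0, "twist": -0.12, "gripper": 0.02}, {"x": 0, "y": 0, "z": 0, "twist": -0.06, "gripper": 0.02}, {"x": 0, "y": 0, "z": 0, "twist": 0, "gripper": 0.02}])

```text
time: 23.32
tool_pos: [0.5389, -0.2837, 0.299]
eef_rot: [-1.57, -0.011, 0.015]
contact_force: [-0.1, 0.1, -4.2]
gripper_width: 0.0266
```

```bash
python3 - <<'E'
from bench import get_state
from scipy.spatial.transform import Rotation as R
s=get_state();print(s["joint_positions"].round(2),s["tool_pos"],s["contact_force"],s["torque"].round(2),R.from_rotvec(s["eef_rot"]).as_matrix().round(3))
E
```

```text
[ 0.73  0.66 -0.59  1.54  0.4   1.07  0.07] [ 0.53894755 -0.28366215  0.29903387] [-0.14008011  0.12514122 -4.21932964] [-0.04 -0.15  0.03] [[ 1.    -0.003 -0.017]
 [ 0.017  0.001  1.   ]
 [-0.003 -1.     0.001]]
```

step_arm(rows=[{"x": 0.001, "y": 0, "z": 0.02, "twist": 0, "gripper": 0.02}, {"x": 0.002, "y": 0, "z": 0.04, "twist": 0, "gripper": 0.02}, {"x": 0.002, "y": 0, "z": 0.04, "twist": 0, "gripper": 0.02}, {"x": 0.002, "y": 0, "z": 0.04, "twist": 0, "gripper": 0.02}, {"x": 0.002, "y": 0, "z": 0.045, "twist": 0, "gripper": 0.02}, {"x": 0.002, "y": 0, "z": 0.045, "twist": 0, "gripper": 0.02}, {"x": 0.002, "y": 0, "z": 0.045, "twist": 0, "gripper": 0.02}, {"x": 0.002, "y": 0, "z": 0.045, "twist": 0, "gripper": 0.02}, {"x": 0.001, "y": 0, "z": 0.04, "twist": 0, "gripper": 0.02}, {"x": 0, "y": 0, "z": 0.02, "twist": 0, "gripper": 0.02}, {"x": 0, "y": 0, "z": 0.01, "twist": 0, "gripper": 0.02}, {"x": 0, "y": 0, "z": 0, "twist": 0, "gripper": 0.02}])

```text
time: 24.82
tool_pos: [0.5485, 0.1075, 0.3003]
eef_rot: [-1.571, -0.015, 0.015]
contact_force: [0.1, -0.0, -3.5]
gripper_width: 0.0265
```

```bash
python3 - <<'E'
from look import *
r=look("w4",["vrest_bottom","yoke","tube_mid"])
print((-r["R"].T@r["t"]).round(3))
a=vision.read_camera("scene")["image"][150:280,240:400,::-1]; b=vision.read_camera("top")["image"][150:270,170:330,::-1]
w=cv2.resize(r["image"][:,:,::-1],(400,300))
z=lambda i:cv2.resize(i,(400,300),interpolation=cv2.INTER_CUBIC)
cv2.imwrite("pics/m4.png",np.vstack([np.hstack([z(a),z(b)]),np.hstack([w,w*0])]))
E
```

```text
24.88 [0.5487 0.1061 0.3002] [ 9.998e-01  1.750e-02 -4.000e-04] [ 1.17  0.69 -3.68] 0.0265
vrest_bottom []
yoke []
tube_mid [(array([281.2, 155.1]), 0.8)]
[0.547 0.178 0.438]
```

View pics/m4.png

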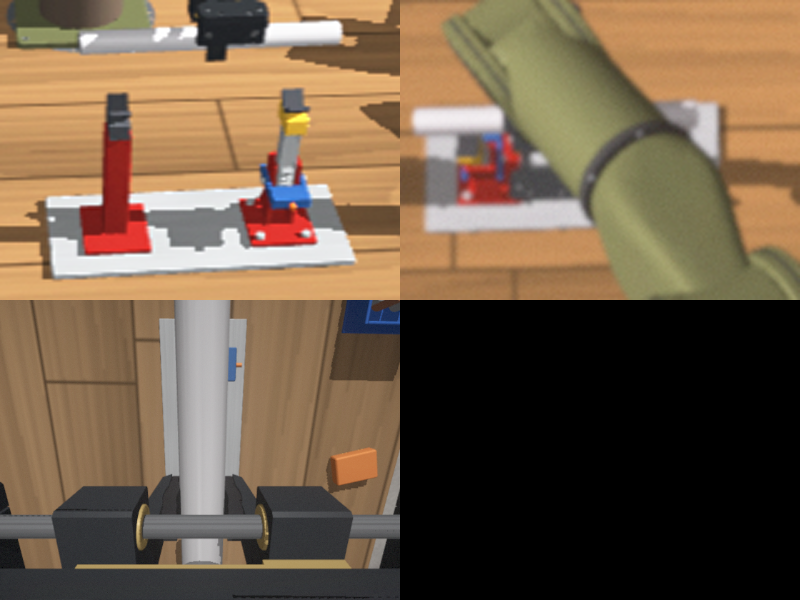

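step_arm(squeeze=14, rows=[{"x": 0, "y": 0.01, "z": 0, "twist": 0, "gripper": 0.02}, {"x": 0, "y": 0.02, "z": 0, "twist": 0, "gripper": 0.02}, {"x": 0, "y": 0.02, "z": 0, "twist": 0, "gripper": 0.02}, {"x": 0, "y": 0.015, "z": 0, "twist": 0, "gripper": 0.02}, {"x": 0, "y": 0.008, "z": 0, "twist": 0, "gripper": 0.02}, {"x": 0, "y": 0.004, "z": 0, "twist": 0, "gripper": 0.02}, {"x": 0, "y": 0, "z": 0, "twist": 0, "gripper": 0.02}, {"x": 0, "y": 0, "z": 0, "twist": 0, "gripper": 0.02}])

```text
time: 26.12
tool_pos: [0.5494, 0.1068, 0.2238]
eef_rot: [-1.57, -0.015, 0.013]
contact_force: [-0.0, -0.2, -3.4]
gripper_width: 0.0273
```

step_arm(rows=[{"x": 0, "y": 0.001, "z": 0, "twist": 0, "gripper": 0.02}, {"x": 0, "y": 0.001, "z": 0, "twist": 0, "gripper": 0.02}, {"x": 0, "y": 0, "z": 0, "twist": 0, "gripper": 0.02}])

```text
time: 26.5
tool_pos: [0.549, 0.1066, 0.2213]
eef_rot: [-1.571, -0.014, 0.014]
contact_force: [0.1, -0.1, -3.1]
gripper_width: 0.0275
```

step_arm(rows=[{"x": 0, "y": 0.001, "z": 0, "twist": 0, "gripper": 0.02}, {"x": 0, "y": 0.001, "z": 0, "twist": 0, "gripper": 0.02}, {"x": 0, "y": 0, "z": 0, "twist": 0, "gripper": 0.02}])

```text
time: 26.88
tool_pos: [0.5489, 0.1066, 0.2192]
eef_rot: [-1.571, -0.014, 0.014]
contact_force: [0.2, 0.5, -3.0]
gripper_width: 0.0272
```

step_arm(rows=[{"x": 0, "y": 0.001, "z": 0, "twist": 0, "gripper": 0.02}, {"x": 0, "y": 0.001, "z": 0, "twist": 0, "gripper": 0.02}, {"x": 0, "y": 0, "z": 0, "twist": 0, "gripper": 0.02}])

```text
time: 27.25
tool_pos: [0.5489, 0.1066, 0.2172]
eef_rot: [-1.571, -0.014, 0.014]
contact_force: [-0.8, 0.5, -3.5]
gripper_width: 0.0269
```

step_arm(rows=[{"x": 0, "y": 0.001, "z": 0, "twist": 0, "gripper": 0.02}, {"x": 0, "y": 0.001, "z": 0, "twist": 0, "gripper": 0.02}, {"x": 0, "y": 0, "z": 0, "twist": 0, "gripper": 0.02}])

```text
time: 27.62
tool_pos: [0.5489, 0.1066, 0.2152]
eef_rot: [-1.571, -0.014, 0.014]
contact_force: [0.3, -0.0, -3.2]
gripper_width: 0.0273
```

step_arm(rows=[{"x": 0, "y": 0.001, "z": 0, "twist": 0, "gripper": 0.02}, {"x": 0, "y": 0.001, "z": 0, "twist": 0, "gripper": 0.02}, {"x": 0, "y": 0, "z": 0, "twist": 0, "gripper": 0.02}])

```text
time: 28.0
tool_pos: [0.5489, 0.1066, 0.2132]
eef_rot: [-1.571, -0.014, 0.014]
contact_force: [0.6, 0.4, -3.6]
gripper_width: 0.0271
```

step_arm(rows=[{"x": 0, "y": 0.001, "z": 0, "twist": 0, "gripper": 0.02}, {"x": 0, "y": 0, "z": 0, "twist": 0, "gripper": 0.02}])

```text
time: 28.25
tool_pos: [0.549, 0.1067, 0.2123]
eef_rot: [-1.571, -0.014, 0.014]
contact_force: [-0.6, 0.6, -4.1]
gripper_width: 0.0271
```

```bash
python3 - <<'E'
from bench import get_state
s=get_state();print(s["tool_pos"],s["contact_force"],s["torque"].round(3))
E
```

```text
[0.54895241 0.10669066 0.21225259] [-0.55058483  0.62113048 -4.11893817] [-0.114 -0.042  0.014]
```

step_arm(rows=[{"x": 0, "y": 0.001, "z": 0, "twist": 0, "gripper": 0.02}, {"x": 0, "y": 0, "z": 0, "twist": 0, "gripper": 0.02}])

```text
time: 28.5
tool_pos: [0.5489, 0.1067, 0.2117]
eef_rot: [-1.571, -0.014, 0.014]
contact_force: [-1.9, 0.1, 3.0]
gripper_width: 0.0272
```

step_arm(rows=[{"x": 0, "y": 0.001, "z": 0, "twist": 0, "gripper": 0.02}, {"x": 0, "y": 0, "z": 0, "twist": 0, "gripper": 0.02}])

```text
time: 28.75
tool_pos: [0.5488, 0.1068, 0.2113]
eef_rot: [-1.571, -0.015, 0.014]
contact_force: [-3.4, -1.2, 8.4]
gripper_width: 0.0272
```

step_arm(rows=[{"x": 0, "y": 0.001, "z": 0, "twist": 0, "gripper": 0.02}, {"x": 0, "y": 0, "z": 0, "twist": 0, "gripper": 0.02}])

```text
time: 29.0
tool_pos: [0.5488, 0.1069, 0.211]
eef_rot: [-1.571, -0.015, 0.014]
contact_force: [-5.8, -1.2, 12.7]
gripper_width: 0.0273
```

```bash
python3 - <<'E'
from bench import get_state
s=get_state();print(s["tool_pos"],s["contact_force"],s["torque"].round(3))
E
```

```text
[0.54876106 0.10686715 0.2109537 ] [-5.75671096 -1.16878609 12.69201518] [-3.570e-01  1.062e+00  1.000e-03]
```

step_arm(rows=[{"x": 0, "y": -0.0015, "z": 0, "twist": 0, "gripper": 0.02}, {"x": -0.001, "y": 0, "z": 0, "twist": 0, "gripper": 0.02}, {"x": 0, "y": 0, "z": 0, "twist": 0, "gripper": 0.02}])

```text
time: 29.38
tool_pos: [0.5487, 0.1068, 0.2112]
eef_rot: [-1.57, -0.015, 0.013]
contact_force: [-1.0, -0.5, 4.0]
gripper_width: 0.0271
```

```bash
python3 - <<'E'
from bench import get_state,vision
from h import *
s=get_state();print(s["tool_pos"],s["contact_force"],s["torque"].round(3))
r=vision.read_camera("scene");np.savez("s5.npz",**r);a=r["image"][150:280,240:400,::-1]
w=vision.read_camera("wrist")["image"][:,:,::-1]
cv2.imwrite("pics/m5.png",np.hstack([cv2.resize(a,(492,400),interpolation=cv2.INTER_CUBIC),cv2.resize(w[:400,130:430],(300,400))]))
E
```

```text
[0.54871211 0.10682203 0.21119255] [-0.99807134 -0.5261299   4.03838475] [-0.174  0.057 -0.014]
```

View pics/m5.png

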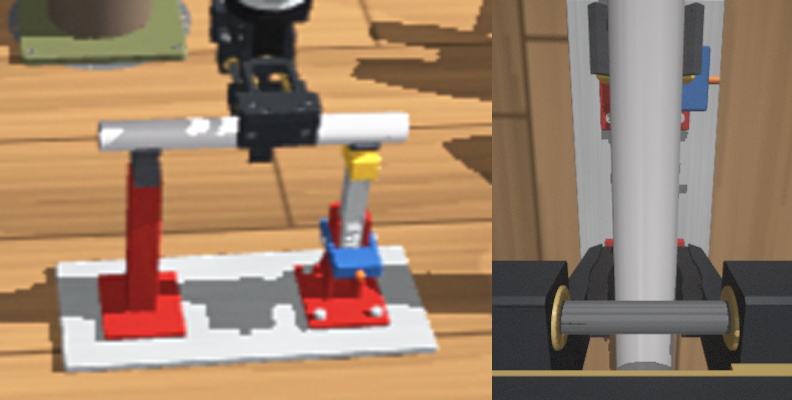

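step_arm(squeeze=3, rows=[{"x": 0, "y": -0.0005, "z": 0, "twist": 0, "gripper": 0.02}, {"x": 0, "y": 0, "z": 0, "twist": 0, "gripper": 0.02}, {"x": 0, "y": 0.0005, "z": 0, "twist": 0, "gripper": 0.02}, {"x": 0, "y": 0, "z": 0, "twist": 0, "gripper": 0.02}])

```text
time: 29.98
tool_pos: [0.5486, 0.1068, 0.2111]
eef_rot: [-1.57, -0.015, 0.013]
contact_force: [1.6, -0.6, 2.2]
gripper_width: 0.0275
```

```bash
python3 - <<'E'
from bench import get_state
s=get_state();print(s["tool_pos"],s["contact_force"],s["torque"].round(3))
E
```

```text
[0.54862575 0.10684922 0.21106571] [ 1.63756727 -0.55899476  2.20966545] [ 0.007 -0.541 -0.022]
```

step_arm(rows=[{"x": 0, "y": 0, "z": 0, "twist": 0, "gripper": 0.028}, {"x": 0, "y": 0, "z": 0, "twist": 0, "gripper": 0.03}, {"x": 0, "y": 0, "z": 0, "twist": 0, "gripper": 0.036}, {"x": 0, "y": 0, "z": 0, "twist": 0, "gripper": 0.05}, {"x": 0, "y": 0, "z": 0, "twist": 0, "gripper": 0.07}, {"x": 0, "y": 0, "z": 0, "twist": 0, "gripper": 0.085}, {"x": 0, "y": 0, "z": 0, "twist": 0, "gripper": 0.085}, {"x": 0, "y": 0, "z": 0, "twist": 0, "gripper": 0.085}])

```text
time: 30.98
tool_pos: [0.548, 0.1067, 0.2108]
eef_rot: [-1.571, -0.014, 0.014]
contact_force: [1.1, 0.6, 0.1]
gripper_width: 0.0838
```

step_arm(rows=[{"x": 0, "y": -0.01, "z": 0, "twist": 0, "gripper": 0.085}, {"x": 0, "y": -0.02, "z": 0, "twist": 0, "gripper": 0.085}, {"x": 0, "y": -0.03, "z": 0, "twist": 0, "gripper": 0.085}, {"x": 0, "y": -0.03, "z": 0, "twist": 0, "gripper": 0.085}, {"x": 0, "y": -0.03, "z": 0, "twist": 0, "gripper": 0.085}, {"x": 0, "y": -0.02, "z": 0, "twist": 0, "gripper": 0.085}, {"x": 0, "y": 0, "z": 0, "twist": 0, "gripper": 0.085}, {"x": 0, "y": 0, "z": 0, "twist": 0, "gripper": 0.085}])

```text
time: 31.98
tool_pos: [0.5475, 0.1064, 0.3502]
eef_rot: [-1.571, -0.013, 0.015]
contact_force: [-0.6, 0.8, -0.2]
gripper_width: 0.0849
```

```bash
python3 - <<'E'
from bench import get_state,vision,finder
from h import *
s=get_state();print(s["tool_pos"],s["contact_force"])
r=vision.read_camera("scene");np.savez("s6.npz",**r);a=r["image"][150:280,240:400,::-1]
for n in("spraycan_at","hammer_at","spanner_at"):print(n,[(np.round(q["xy"],1),round(q["p"],2)) for q in finder.search_frame("scene",n)[:1]])
w=vision.read_camera("wrist");np.savez("w6.npz",**w);w=w["image"][:,:,::-1]
cv2.imwrite("pics/m6.png",np.hstack([cv2.resize(a,(492,400),interpolation=cv2.INTER_CUBIC),cv2.resize(w[:400,130:430],(300,400))]))
E
```

```text
[0.54754472 0.10635669 0.35019731] [-0.59946204  0.81733385 -0.22913426]
spraycan_at [(array([442.2, 222.3]), 0.92)]
hammer_at [(array([113. , 248.1]), 0.83)]
spanner_at []
```

View pics/m6.png

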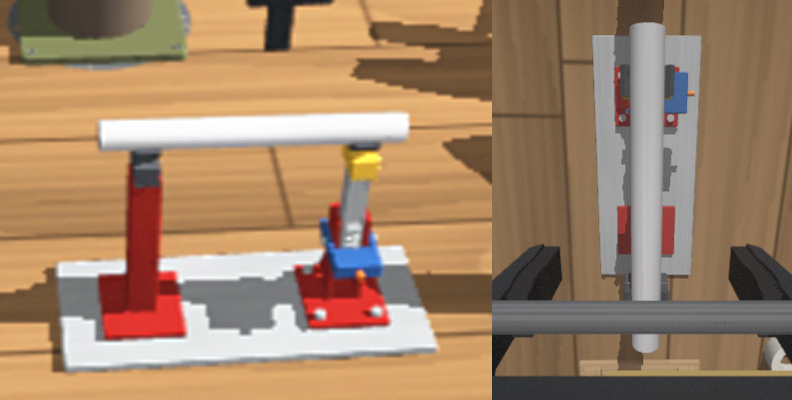

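```bash
python3 - <<'E'
from h import *
S=dict(np.load("s6.npz"));W=dict(np.load("w6.npz"))
print([onz(S,np.array(q)/3.075+[240,150],.221).round(4) for q in((100,135),(408,127))])
print([onz(W,(c-492+130,r),z).round(4) for c,r,z in((645,350,.237),(647,24,.23))])
E
```

```text
[array([ 0.5517, -0.0334,  0.221 ]), array([0.5556, 0.247 , 0.221 ])]
[array([ 0.55  , -0.0329,  0.237 ]), array([0.546 , 0.2429, 0.23  ])]
```

Both views put the tube's middle at y ≈ 0.105 to 0.107 m. The rig's middle is at about 0.106 m, so the tube is centred and I'm handing in.

```bash
python3 -c "
from bench import ticket
print(ticket.finish_job())"
```

```text
the job is handed in; nothing more can be done
None
```

The job is done and handed in at about 32 s; no verdict was reported.

- **Column:** I raised it three clicks. The pull dropped back sharply about 17, 27 and 37 mm above the start. I then lowered it in 0.5 mm steps until the pawl took the weight. To check it was solid I pressed down briefly, about 5.5 N upward on the tool, then let go.
- **Tube:** I picked it from the cradle, turned it 90° and lowered it into both Vs in steps of about 1 mm. The wrist force reached about 13 N upward, so roughly 16 N of contact at most. I eased that off before opening, then backed the arm away.

**Last checks**
- **Centring:** The scene and wrist cameras put the tube's ends at y of about -0.033 and 0.243 to 0.247 m. That puts its middle within about 2 mm of the rig's middle.
- **Seating:** The picture shows it resting in both Vs. Its image position did not change when the gripper opened. I could not measure the contact force at each V separately.
- **Alignment:** In x, the wrist view agrees with the V centres to about 1 mm. The scene view reads 2 to 8 mm higher, within its coarse pixel accuracy, as it did for the rig plate.
- **Bystanders:** The spray can and hammer were found again within about 1.5 pixels of where they started. The network missed the spanner in the last scene picture; the arm never came near it.

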